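Clear the towers out of the drawer, put the little houses away and shut it

TASK

The drawer of the low bench cabinet will not shut because tall wooden tower blocks are standing in it: take every tower out and stand it upright on the paint-stained board. Stand all the little gabled houses from the bench upright on the floor of the drawer, and when both are done push the drawer fully home into its catch, leaving the other things on the bench alone.

Things in the scene. Friction and masses are not known exactly. Their poses are not given: they have to be found in the camera images.
- unit_drawer0 (a joint): opening of the drawer in m: 0 = fully home in its catch, 0.14 to 0.155 at the start (limit 0.166). Sliding friction about 1 N (plus damping); over the last 14 mm a sprung roller catch resists with a few N, then pulls the drawer home
- unit_drawer0_handle (a point): mid-point of the drawer's dark steel bar handle (about 120 mm long, across the front, 35 mm out from the panel), 62 mm above the bench; moves with the drawer. +x points inward, the way the drawer closes; y across. Panel 15 mm thick, 274 mm wide, top edge 89 mm above the bench; behind it a 6 mm tray wall, so the inside begins 56 mm inward of this point
- drawer_floor (a point): centre of the drawer's inner floor, 22 mm above the bench; moves with the drawer. Inside 195 mm along x (closing direction +x) by 238 mm along y; tray walls 6 mm thick, tops 78 mm above the bench. While open, only about 130 mm next to the front panel (-x end) is uncovered
- unit: low plywood bench cabinet, fixed, 240 mm deep (x), 280 mm wide (y), 100 mm high, origin at the centre of its underside; its front faces its own -x (towards the robot). The drawer comes out to -x. The opening passes things up to 66 mm tall above the drawer floor
- board: plywood drying board with paint blots, fixed flat on the bench, 160 mm (x) by 240 mm (y), 18 mm thick; origin at the centre of its underside
- tower1: tall wooden tower block, 40 x 40 mm square, 120 mm tall, flat top, origin at the centre of its foot, z up along it; starts standing in the drawer. May be absent
- tower2: tall wooden tower block, 40 x 40 mm square, 130 mm tall, flat top, origin at the centre of its foot, z up along it; starts standing in the drawer. May be absent
- tower3: tall wooden tower block, 40 x 40 mm square, 140 mm tall, flat top, origin at the centre of its foot, z up along it; starts standing in the drawer. May be absent
- house1: low wooden house block, 40 x 40 mm square, walls 38 mm high to the eaves, grey pitched roof to a ridge at 58 mm; ridge along its own x (flat gables face +x and -x); origin at the centre of its foot. Starts standing on the bench. May be absent
- house2: low wooden house block, 40 x 40 mm square, walls 38 mm high to the eaves, grey pitched roof to a ridge at 58 mm; ridge along its own x (flat gables face +x and -x); origin at the centre of its foot. Starts standing on the bench. May be absent
- house3: low wooden house block, 40 x 40 mm square, walls 32 mm high to the eaves, grey pitched roof to a ridge at 52 mm; ridge along its own x (flat gables face +x and -x); origin at the centre of its foot. Starts standing on the bench. May be absent
- house4: low wooden house block, 40 x 40 mm square, walls 32 mm high to the eaves, grey pitched roof to a ridge at 52 mm; ridge along its own x (flat gables face +x and -x); origin at the centre of its foot. Starts standing on the bench. May be absent
- flask: black drinking flask, 68 mm across, 200 mm tall, origin at the centre of its foot; leave alone
- tin: steel tin, 72 mm across, 85 mm tall, origin at the centre of its foot; leave alone
- tape_roll: roll of cork-coloured tape lying flat, 90 mm across, 25 mm high, origin at the centre of its underside; leave alone
- brush_jar: green glass jar 72 mm across, 90 mm tall, with brushes standing up to 190 mm, origin at the centre of its foot; leave alone
Not all that is in view belongs to the job. Leave any green or grey look-alike of the tower2 alone. Leave any purple look-alike of the house2 alone.

How it is judged:
By the outcome, as a careful person would: the job done as asked, in the order asked, and still so for the second after the job is handed in, with the robot touching nothing.
Of tower1, tower2, tower3 only 2 to 3 are there at a start; the rules pass over those that are not, and their reading is None.
Of house1, house2, house3, house4 only 3 to 4 are there at a start; the rules pass over those that are not, and their reading is None.
At some moment in a run one of house1, house2, house3, house4 may be knocked a few centimetres aside while the robot is not near it.
It also fails if it takes over 210 s, if anything falls off the work surface, if the arm or the gripper's body presses on something with over 40 N, if the wrist force passes 120 N, or if a joint passes its speed limit or range.

ROBOT

A 6-joint arm with a two-finger parallel gripper is mounted at the origin on the work surface. World frame = base frame: x ahead of the robot, y to its left, z up, the work surface at z = 0. Lengths are in m, angles in rad, forces in N, time in s.
With the tool pointing down it reaches from about 0.275 to 0.975 m from the base axis. Payload 8.4 kg.
Tool frame: the origin (TCP) lies at the centre of the arm's flange, where the gripper is bolted on; the fingertips stand 190 mm ahead of it and the grasp point (between the pads) lies 171 mm ahead of it (finger_overhang is the z of the fingertips in the tool frame, in m); z points along the fingers, y is the direction in which the jaws open and shut (so a half turn about z gives the same grasp; the last joint's range is limited). The gripper opens to 92 mm and grips with 3 to 60 N. Pads are 20 mm wide; open, the fingers measure 128 mm over their backs; the gripper's body (75 mm by 189 mm) begins 69 mm behind the grasp point.
Start: joints at [1.161, 0.353, 1.633, -0, 1.155, -0.002], TCP at [0.248, 0.574, 0.405] pointing down, gripper open.
Joint ranges: [-2.63, 2.63], [-0.92, 2.1], [0.06, 2.66], [-1.3, 4.44], [0, 2.69], [-3.02, 3.02]. Speed limits (rad/s): [2.22, 2.22, 2.79, 3.14, 3.14, 3.14].

INTERFACE

Orientations are given as a rotation vector (axis times angle).
In Python, from rig import * gives the robot as it stands. Calls block until the motion is done:
- move_to(position, orientation): joint-space move of the TCP to a pose.
- move_straight(position, attitude=None, max_speed=0.15): straight line of the TCP; attitude=None keeps the orientation; max_speed is the mean speed in m/s.
- goto_joints(angles): joint-space move.
- command_gripper(opening, grasp_force=None): finger opening in m; grasp_force is the grip in N (None keeps the last); returns when the fingers have stopped.
- wait(seconds).
- solve_ik(position, orientation): joint angles nearest the present ones, or None.
- sense(): the state.
- grab_frame(name): name is "scene" or "side" or "wrist"; returns a dict with "pixels" (384x512x3 uint8, red, green, blue), "mtx" (3x3 intrinsics, pixels), "R" (3x3) and "t" (3): a world point X has camera coordinates R X + t. Camera axes: x right, y down, z forward; pixel columns grow to the right and rows downward; lengths in m; the calibration is good to about 2 mm. A picture is of the moment at which its call begins. There is no depth.
A pose or a line that the arm cannot do raises MotionError and nothing moves.
- hand_in(): hands the job in, once; it reports no verdict.
Trained networks look in the newest picture that a camera, given by its name, has taken for a name from the list of things; names that differ only in an ending like _2 or _b are one class to them, and where a whole thing is asked for, a point or a joint stands for the part that bears it (a point fixed in the world has none). Each returns a list of dicts, best first, with "confidence" (0 to 1); they miss things now and then, are a little off and sometimes report something else, mostly with a low value. They report only what shows in the picture. A call takes as long as a camera call. They do not tell look-alikes from the thing itself.
- trace(label, camera): "pixels" (384x512 bool, what is visible of it) and "rect" ([centre column, centre row, width, height] in pixels, round what is visible of it).
The state is a dict: "clock": time; "qpos": joint angles; "joint_vel": joint speeds; "joint_efforts": joint torques, N m; "tool_pos": TCP position; "tcp_rot": TCP orientation; "ft_force": force on the tool from outside, world axes, zero at the start; "torque": the same for the moment, N m; "width": finger opening in m.
Only numpy, scipy, OpenCV 4.12 (cv2) and the standard library are available. Lean on these libraries where they do the work, as an engineer would, in place of code of your own. Each camera call takes 0.05 s, during which the arm holds its last target.

## Working session

There is one attempt and no reset: what is moved stays moved. The work goes in short steps, each a Python script; the robot and the scene stay as the last script left them, time stands still between calls to the robot, and variables do not carry over. Pictures are saved under pics/ and viewed, and the job is handed in when it is done.

```bash
ls; mkdir -p pics
python3 - <<'E'
from rig import *
import cv2
s=sense(); print(s)
for n in ("scene","side","wrist"):
    f=grab_frame(n); cv2.imwrite(f"pics/a_{n}.png",f["pixels"][:,:,::-1]); print(n,f["mtx"].round(1).tolist(),f["R"].round(3).tolist(),f["t"].round(3).tolist())
E
```

```text
pics
{'clock': 0.0, 'qpos': array([ 1.16058332e+00,  3.53639635e-01,  1.63408080e+00, -1.35892941e-05,
        1.15516929e+00, -2.38005921e-03]), 'joint_vel': array([ 9.96578868e-04,  7.68755339e-04, -4.65553298e-04,  5.47663820e-04,
        8.35599927e-05, -7.54939598e-04]), 'joint_efforts': array([-1.72319935e-03, -5.93858421e+01, -3.34222269e+01,  6.96858088e-02,
        2.33197730e-02, -9.54895836e-05]), 'tool_pos': array([0.24779547, 0.57355204, 0.40399166]), 'tcp_rot': array([-6.36132073e-01, -3.07625479e+00,  1.99805999e-03]), 'ft_force': array([ 0.74580904, -0.55445693, -0.63153511]), 'torque': array([ 0.03400344, -0.00803639, -0.07735978]), 'width': 0.09198452928661559}
scene [[360.2, 0.0, 256.2], [0.0, 360.2, 193.2], [0.0, 0.0, 1.0]] [[-0.37, 0.929, -0.005], [0.663, 0.261, -0.701], [-0.65, -0.263, -0.713]] [0.24, -0.356, 1.857]
side [[360.0, 0.0, 248.1], [0.0, 360.0, 196.8], [0.0, 0.0, 1.0]] [[0.671, -0.742, -0.011], [-0.523, -0.462, -0.716], [0.526, 0.486, -0.698]] [-0.422, 0.369, 0.853]
wrist [[312.0, 0.0, 251.1], [0.0, 312.0, 191.6], [0.0, 0.0, 1.0]] [[0.396, 0.918, -0.001], [0.878, -0.378, 0.292], [0.268, -0.116, -0.956]] [-0.624, -0.033, 0.392]
```

View pics/a_scene.png

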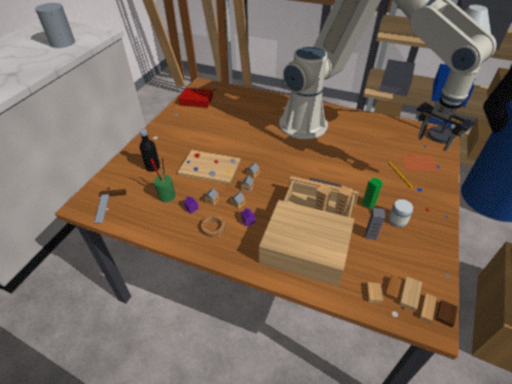

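View pics/a_side.png

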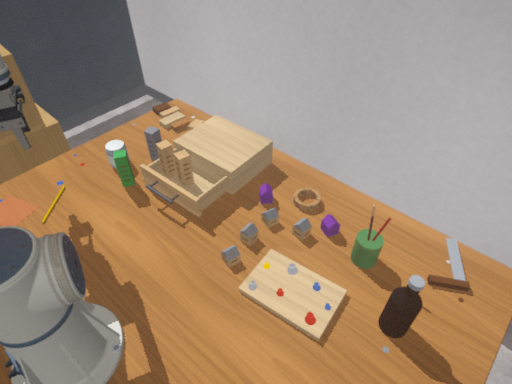

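View pics/a_wrist.png

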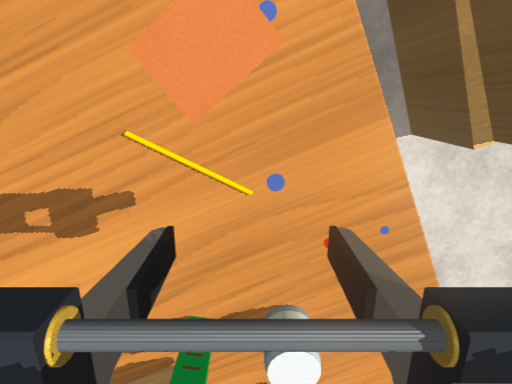

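The scene view shows the open drawer at (320,195), 4 grey-roofed houses near (212,196), (238,200), (247,183) and (252,170), purple look-alikes at (190,204) and (248,216), and green and grey look-alikes at (373,192) and (375,223). The side view shows wooden towers in the drawer at (165,160) and (183,165).

```bash
cat > h.py <<'E'
from rig import *
import numpy as np, cv2
from scipy.optimize import least_squares
from scipy.spatial.transform import Rotation as Ro
def proj(f,X):
    X=np.atleast_2d(X); c=X@f["R"].T+f["t"]; p=c@f["mtx"].T; return p[:,:2]/p[:,2:]
def ray(f,px,z):
    d=f["R"].T@np.linalg.solve(f["mtx"],[px[0],px[1],1.]); o=-f["R"].T@f["t"]
    return o+d*(z-o[2])/d[2]
def crop(f,c0,c1,r0,r1,k,name):
    cv2.imwrite(name,cv2.resize(f["pixels"][r0:r1,c0:c1,::-1],None,fx=k,fy=k,interpolation=cv2.INTER_CUBIC))
E
python3 - <<'E'
from h import *
F={n:grab_frame(n) for n in("scene","side")}
for l in("tower1","tower2","tower3","house1","house3","unit","unit_drawer0","board","flask","tin","tape_roll","brush_jar"):
  for n in F:
    print(l,n,[(round(d["confidence"],2),np.round(d["rect"]).astype(int).tolist()) for d in trace(l,n) if d["confidence"]>.2])
crop(F["side"],130,310,100,270,4,"pics/b_side.png")
crop(F["scene"],170,400,150,280,3,"pics/b_scene.png")
E
```

```text
tower1 scene [(0.89, [321, 199, 18, 26]), (0.81, [345, 201, 23, 30]), (0.8, [374, 194, 23, 36]), (0.75, [375, 224, 20, 31])]
tower1 side [(0.96, [168, 160, 24, 40]), (0.89, [153, 143, 20, 36]), (0.73, [185, 169, 22, 35]), (0.58, [123, 168, 20, 39])]
tower2 scene [(0.89, [321, 199, 18, 26]), (0.81, [345, 201, 23, 30]), (0.8, [374, 194, 23, 36]), (0.75, [375, 224, 20, 31])]
tower2 side [(0.96, [168, 160, 24, 40]), (0.89, [153, 143, 20, 36]), (0.73, [185, 169, 22, 35]), (0.58, [123, 168, 20, 39])]
tower3 scene [(0.89, [321, 199, 18, 26]), (0.81, [345, 201, 23, 30]), (0.8, [374, 194, 23, 36]), (0.75, [375, 224, 20, 31])]
tower3 side [(0.96, [168, 160, 24, 40]), (0.89, [153, 143, 20, 36]), (0.73, [185, 169, 22, 35]), (0.58, [123, 168, 20, 39])]
house1 scene [(0.63, [213, 198, 18, 18]), (0.6, [250, 184, 17, 17]), (0.56, [239, 201, 11, 15]), (0.44, [253, 172, 15, 15]), (0.44, [247, 217, 13, 17])]
house1 side [(0.85, [332, 224, 19, 21]), (0.84, [269, 217, 18, 21]), (0.72, [301, 227, 18, 23]), (0.7, [249, 234, 17, 24]), (0.66, [264, 195, 14, 17]), (0.65, [233, 256, 16, 23])]
house3 scene [(0.
[... 267 characters left out ...]
[264, 195, 14, 17]), (0.65, [233, 256, 16, 23])]
unit scene [(0.71, [309, 230, 107, 111])]
unit side [(0.61, [207, 167, 132, 104]), (0.4, [292, 294, 109, 92])]
unit_drawer0 scene [(0.83, [322, 196, 72, 43])]
unit_drawer0 side [(0.62, [186, 181, 88, 68])]
board scene [(0.98, [211, 168, 64, 33])]
board side [(0.87, [295, 293, 108, 95])]
flask scene [(0.83, [151, 150, 20, 41])]
flask side [(0.93, [402, 307, 46, 59])]
tin scene [(0.81, [400, 212, 21, 25])]
tin side [(0.52, [116, 152, 16, 28]), (0.22, [187, 181, 90, 71])]
tape_roll scene [(0.67, [213, 226, 26, 26])]
tape_roll side [(0.71, [310, 201, 27, 28])]
brush_jar scene [(0.78, [165, 179, 21, 44])]
brush_jar side [(0.87, [367, 238, 36, 57])]
```

```bash
ls pics
```

```text
a_scene.png
a_side.png
a_wrist.png
b_scene.png
b_side.png
```

View pics/b_side.png

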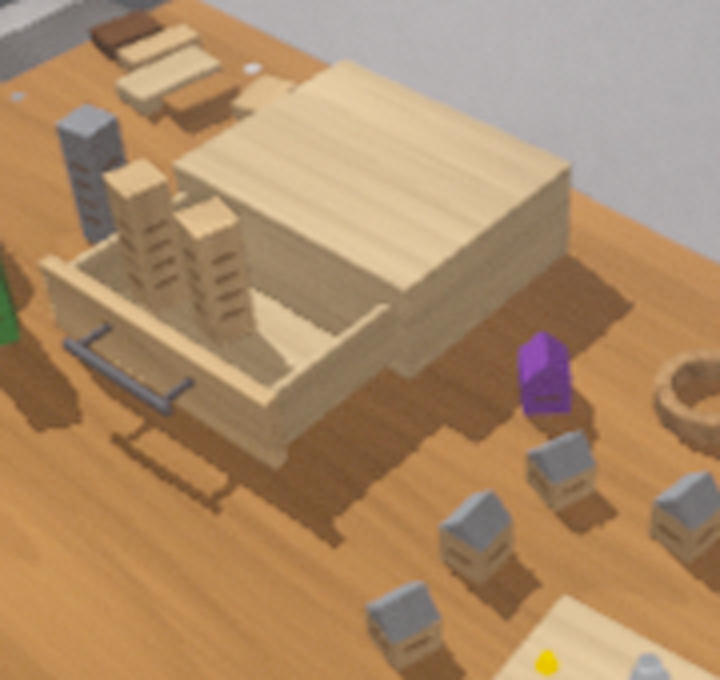

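View pics/b_scene.png

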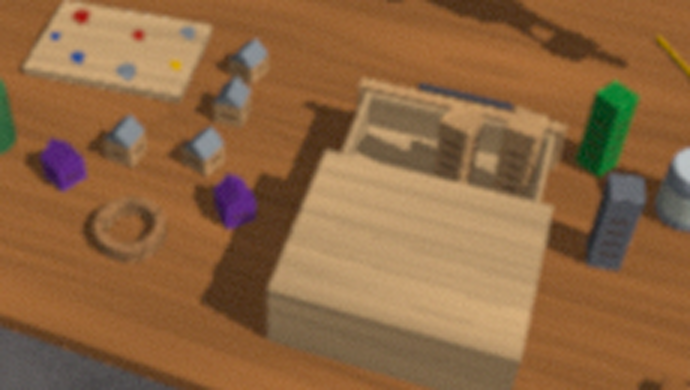

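Two wooden towers (no third) and four grey-roofed houses are present. Next I'll get rough coordinates and take overhead wrist views.

Run:
```python
from h import *
f=grab_frame("scene"); g=grab_frame("side")
print("wrist cam in tool:")
w=grab_frame("wrist"); s=sense(); Rt=Ro.from_rotvec(s["tcp_rot"]).as_matrix()
c=-w["R"].T@w["t"]; print((Rt.T@(c-s["tool_pos"])).round(3), (Rt.T@w["R"].T).round(3).tolist())
for n,F,pts in(("house",f,[(213,198),(250,184),(239,201),(253,172)]),("house",g,[(269,217),(301,227),(249,234),(233,256)])):
  for p in pts: print(n,p,ray(F,p,.028).round(3))
for p in [(321,189),(345,190)]: print("towertop scene",p,ray(f,p,.152).round(3))
for p in [(165,142),(182,152)]: print("towertop side",p,ray(g,p,.152).round(3))
print("board",ray(f,(211,168),.018).round(3),ray(g,(295,293),.018).round(3))
# front panel top corners, side crop/4+off
for p in [(130+45/4,100+262/4),(130+272/4,100+402/4),(130+178/4,100+165/4),(130+405/4,100+290/4),(130+570/4,100+165/4)]: print("corner",ray(g,p,.089).round(3),ray(g,p,.1).round(3))
```

```text
wrist cam in tool:
[ 0.084 -0.     0.02 ] [[0.001, -0.956, -0.292], [1.0, 0.001, 0.001], [-0.0, -0.292, 0.956]]
house (213, 198) [ 0.667 -0.18   0.028]
house (250, 184) [ 0.537 -0.072  0.028]
house (239, 201) [ 0.644 -0.076  0.028]
house (253, 172) [ 0.463 -0.089  0.028]
house (269, 217) [ 0.627 -0.091  0.028]
house (301, 227) [ 0.66  -0.189  0.028]
house (249, 234) [ 0.535 -0.09   0.028]
house (233, 256) [ 0.445 -0.11   0.028]
towertop scene (321, 189) [0.585 0.229 0.152]
towertop scene (345, 190) [0.558 0.311 0.152]
towertop side (165, 142) [0.568 0.315 0.152]
towertop side (182, 152) [0.569 0.23  0.152]
board [ 0.497 -0.276  0.018] [ 0.472 -0.308  0.018]
corner [0.478 0.347 0.089] [0.472 0.334 0.1  ]
corner [0.492 0.079 0.089] [0.486 0.07  0.1  ]
corner [0.642 0.371 0.089] [0.633 0.357 0.1  ]
corner [0.653 0.094 0.089] [0.644 0.085 0.1  ]
corner [0.877 0.103 0.089] [0.865 0.094 0.1  ]
```

```bash
cat >> h.py <<'E'
def down(psi): return (Ro.from_euler('z',psi)*Ro.from_euler('x',np.pi)).as_rotvec()
# jaws (tool y) lie along (sin psi,-cos psi)
def ik_ok(p,psi):
    q=solve_ik(p,down(psi)); return q
E
python3 - <<'E'
from h import *
for psi in (np.pi/2,-np.pi/2,0,np.pi):
  for p in((.52,-.1,.5),(.55,.25,.5)):
    q=ik_ok(p,psi); print(round(psi,2),p,None if q is None else np.round(q,2))
for i,(p,psi) in enumerate([((.55,.25,.5),np.pi),((.53,-.12,.45),np.pi)]):
    move_to(p,down(psi)); f=grab_frame("wrist"); cv2.imwrite(f"pics/c{i}.png",f["pixels"][:,:,::-1])
    np.savez(f"c{i}.npz",**f); 
    for l in("tower1","house1","board","unit_drawer0"): print(i,l,[(round(d["confidence"],2),np.round(d["rect"]).astype(int).tolist()) for d in trace(l,"wrist") if d["confidence"]>.3])
print(sense()["clock"],sense()["qpos"])
E
```

```text
1.57 (0.52, -0.1, 0.5) [-0.19  0.12  1.72 -0.    1.3  -0.19]
1.57 (0.55, 0.25, 0.5) [ 0.42  0.25  1.57 -0.    1.33  0.42]
-1.57 (0.52, -0.1, 0.5) [-0.19  0.12  1.72 -0.    1.3   2.95]
-1.57 (0.55, 0.25, 0.5) [ 0.42  0.25  1.57  0.    1.33 -2.72]
0 (0.52, -0.1, 0.5) [-0.19  0.12  1.72 -0.    1.3   1.38]
0 (0.55, 0.25, 0.5) [ 0.42  0.25  1.57 -0.    1.33  1.99]
3.14 (0.52, -0.1, 0.5) [-0.19  0.12  1.72  0.    1.3  -1.76]
3.14 (0.55, 0.25, 0.5) [ 0.42  0.25  1.57  0.    1.33 -1.15]
0 tower1 [(0.81, [241, 181, 39, 57]), (0.71, [304, 173, 53, 60]), (0.6, [384, 75, 85, 55]), (0.56, [393, 201, 68, 58])]
0 house1 [(0.89, [14, 81, 24, 34]), (0.88, [25, 149, 46, 35]), (0.59, [38, 210, 40, 39])]
0 board []
0 unit_drawer0 [(0.67, [230, 152, 222, 156])]
1 tower1 [(0.89, [503, 189, 15, 37])]
1 house1 [(0.98, [172, 292, 30, 41]), (0.96, [277, 170, 32, 43]), (0.96, [203, 253, 31, 48]), (0.88, [325, 276, 40, 48]), (0.86, [276, 234, 34, 47]), (0.86, [269, 94, 38, 44]), (0.71, [69, 271, 73, 49])]
1 board [(0.66, [112, 117, 214, 149])]
1 unit_drawer0 [(0.58, [459, 178, 107, 166])]
5.1583 [-2.23996365e-01  1.83666488e-01  1.75688450e+00  8.62568541e-05
  1.20089323e+00 -1.79603447e+00]
```

View pics/c0.png

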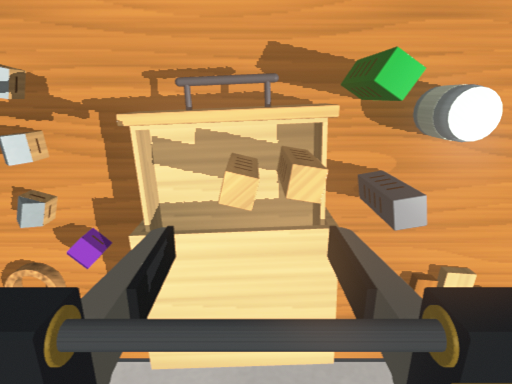

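View pics/c1.png

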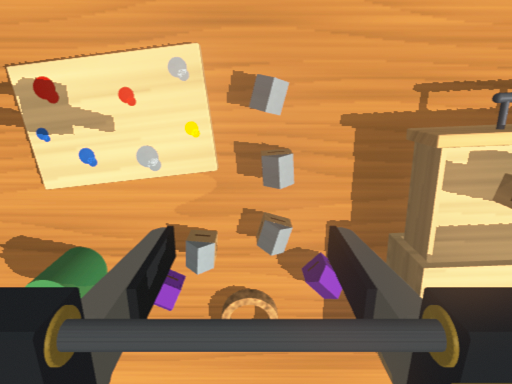

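c0 shows the drawer from above, with the towers at (240,182) and (304,174), no third tower, the handle at (228,80), and the green and grey look-alikes to the right. c1 shows the board (left) and houses at (269,94), (277,170), (274,234), (201,253). Enlarging for corners.

Run:
```python
from h import *
def C(i,c0,c1,r0,r1,k,n): crop(dict(np.load(f"c{i}.npz")),c0,c1,r0,r1,k,n)
C(0,205,345,135,225,5,"pics/d0.png")
C(1,170,310,60,160,5,"pics/d1.png")
C(1,170,310,140,280,4,"pics/d2.png")
```

```text
(no output)
```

View pics/d0.png

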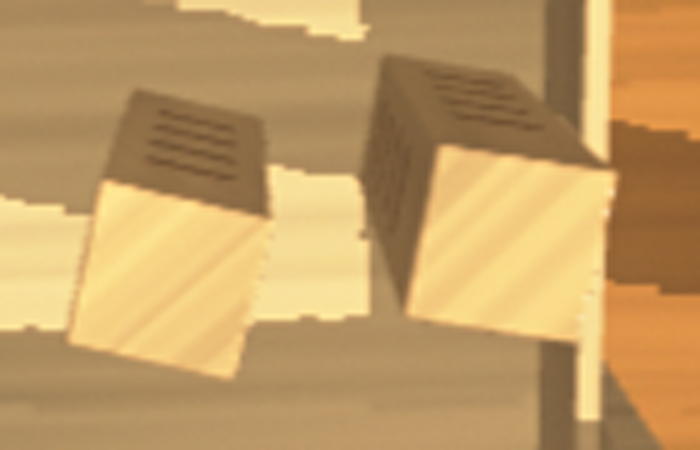

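View pics/d1.png

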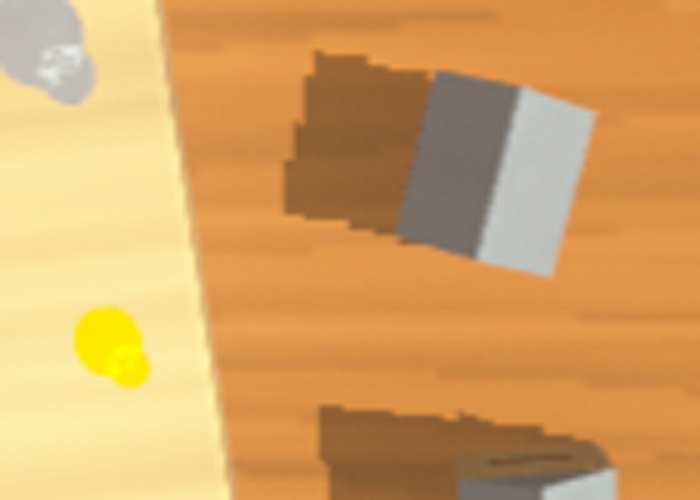

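View pics/d2.png

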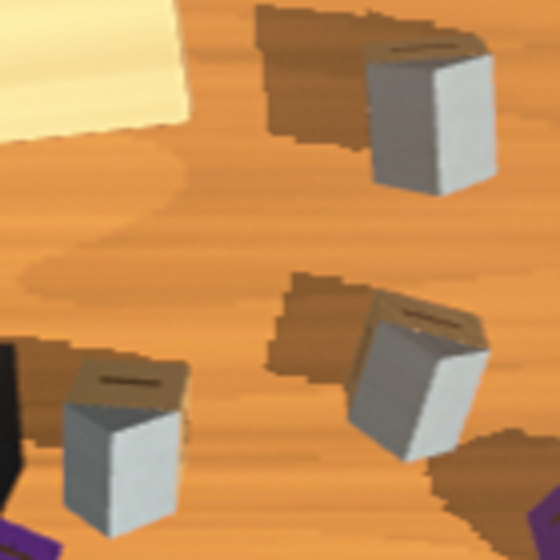

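Run:
```python
from h import *
f0=dict(np.load("c0.npz")); f1=dict(np.load("c1.npz"))
def cv(p,c0,r0,k): return (np.array(p,float)+.5)/k-.5+[c0,r0]
sq=np.array([[1,1],[1,-1],[-1,-1],[-1,1]])*.02
def fit(f,px,model,x0):
    r=least_squares(lambda p:(proj(f,model(p))-px).ravel(),x0); return r.x,np.sqrt(np.mean(r.fun**2))
# tower: image TL = -x,-y ; TR=-x,+y ; BR=+x,+y; BL=+x,-y
tc=np.array([[-1,-1],[-1,1],[1,1],[1,-1]])*.02
def rot(a): return np.array([[np.cos(a),-np.sin(a)],[np.sin(a),np.cos(a)]])
for nm,top,foot,x0 in(("A",[(103,182),(270,217),(234,378),(68,345)],[(137,90),(265,122)],(.57,.23)),("B",[(437,146),(615,172),(583,341),(408,316)],[(387,55)],(.57,.31))):
    px=cv(top+foot,205,135,5)
    def m(p):
        xy=tc@rot(p[2]).T+p[:2]; 
        return np.r_[np.c_[xy,np.full(4,.022+p[3])],np.c_[xy[:len(foot)],np.full(len(foot),.022)]]
    print("tower",nm,*[np.round(v,4) for v in fit(f0,px,m,[*x0,0,.13])])
hp=np.array([[-1,-1],[-1,0],[-1,1],[1,-1],[1,0],[1,1]])*.02
H={"1":([(435,70),(520,88),(596,113),(397,236),(476,259),(551,276)],170,60,5,(.45,-.1)),
"2":([(368,64),(434,68),(493,54),(374,183),(440,195),(497,178)],170,140,4,(.53,-.09)),
"3":([(378,323),(437,355),(489,349),(349,418),(408,461),(458,443)],170,140,4,(.63,-.09)),
"4":([(65,404),(111,432),(181,408),(64,508),(111,537),(178,513)],170,140,4,(.66,-.19))}
for k,(pts,c0,r0,s,x0) in H.items():
    px=cv(pts,c0,r0,s)
    for e in(.038,.032):
        m=lambda p:np.c_[hp@rot(p[2]).T+p[:2],[e,e+.02,e]*2]
        print("house",k,e,*[np.round(v,4) for v in fit(f1,px,m,[*x0,0])])
bp=np.array([[-.08,-.12],[-.08,.12],[.08,.12],[.08,-.12]])
m=lambda p:np.c_[bp@rot(p[2]).T+p[:2],[.018]*4]
print("board",*[np.round(v,4) for v in fit(f1,np.array([(8,67),(198,43),(217,169),(45,188)],float),m,[.48,-.29,0])])
crop(f0,105,350,65,135,3,"pics/e0.png")
```

```text
tower A [ 0.5699  0.2367 -0.2227  0.1142] 0.4365
tower B [ 0.5584  0.313  -0.1379  0.1234] 0.4014
house 1 0.038 [ 0.4449 -0.0981 -0.2434] 0.4994
house 1 0.032 [ 0.4449 -0.0978 -0.2434] 0.2861
house 2 0.038 [ 0.5369 -0.0845  0.0671] 0.3232
house 2 0.032 [ 0.5383 -0.0839  0.067 ] 0.3729
house 3 0.038 [ 0.6297 -0.0869 -0.2441] 0.706
house 3 0.032 [ 0.6325 -0.0864 -0.2444] 0.5602
house 4 0.038 [ 0.6582 -0.1901 -0.0528] 0.3406
house 4 0.032 [ 0.6615 -0.1912 -0.0526] 0.412
board [ 0.4773 -0.2919  0.1133] 1.3885
```

View pics/e0.png

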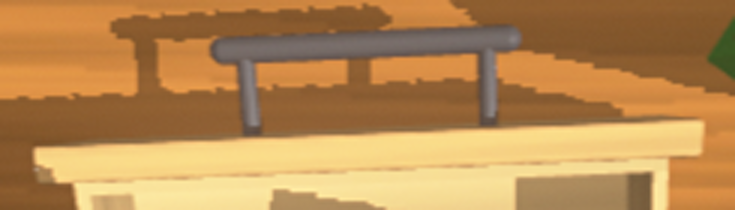

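```bash
cat >> h.py <<'E'
def rot(a): return np.array([[np.cos(a),-np.sin(a)],[np.sin(a),np.cos(a)]])
tc=np.array([[-1,-1],[-1,1],[1,1],[1,-1]])*.02
hp=np.array([[-1,-1],[-1,0],[-1,1],[1,-1],[1,0],[1,1]])*.02
def cv(p,c0,r0,k): return (np.array(p,float)+.5)/k-.5+[c0,r0]
def fit(f,px,model,x0):
    r=least_squares(lambda p:(proj(f,model(p))-px).ravel(),x0); return r.x,np.sqrt(np.mean(r.fun**2))
E
python3 - <<'E'
from h import *
f0=dict(np.load("c0.npz"))
for nm,top,foot,x0 in(("A",[(103,182),(270,217),(234,378),(68,345)],[(137,90),(265,122)],(.57,.23)),("B",[(437,146),(615,172),(583,341),(408,316)],[(387,55)],(.57,.31))):
  for h in(.12,.13):
    m=lambda p:np.c_[tc@rot(p[2]).T+p[:2],[.022+h]*4]
    print("tower",nm,h,*[np.round(v,4) for v in fit(f0,cv(top,205,135,5),m,[*x0,0])])
hl=[ray(f0,cv(p,105,65,3),.062) for p in((213,50),(520,38))]
pl=[ray(f0,cv(p,105,65,3),.089) for p in((35,152),(703,122))]
print("handle",np.round(hl,4).tolist(),np.linalg.norm(hl[0]-hl[1])); print("panel",np.round(pl,4).tolist(),np.linalg.norm(pl[0]-pl[1]))
E
```

```text
tower A 0.12 [ 0.5682  0.2367 -0.2136] 0.5805
tower A 0.13 [ 0.5652  0.2371 -0.2136] 1.0854
tower B 0.12 [ 0.5595  0.3136 -0.1324] 0.2874
tower B 0.13 [ 0.5567  0.3117 -0.1324] 0.5911
handle [[0.4478, 0.1557, 0.062], [0.4429, 0.2849, 0.062]] 0.12922598240103178
panel [[0.4881, 0.0869, 0.089], [0.476, 0.3572, 0.089]] 0.27049682913681955
```

```bash
cat >> h.py <<'E'
def pick_place(src,yaw,zsrc,dst,dyaw,zdst,hi,openw,force=30,rel=None,vs=.12):
    psi=yaw+np.pi/2; pd=dyaw+np.pi/2
    src=np.array(src);dst=np.array(dst)
    command_gripper(openw)
    move_to([*src,hi],down(psi))
    move_straight([*src,zsrc],max_speed=.2)
    command_gripper(.02,force); w=sense()["width"]
    move_straight([*src,hi],max_speed=vs)
    w2=sense()["width"]; print("grip w",w,w2,"F",sense()["ft_force"].round(1))
    if w2<.03: print("MISSED"); return False
    move_to([*dst,hi],down(pd))
    move_straight([*dst,zdst+.02],max_speed=vs)
    move_straight([*dst,zdst],max_speed=.03); print("F at place",sense()["ft_force"].round(1))
    command_gripper(rel or openw); wait(.2)
    move_straight([*dst,hi],max_speed=.2); print("clock",sense()["clock"])
    return True
E
python3 - <<'E'
from h import *
b=np.array([.4773,-.2919]); R=rot(.1133)
z=.142-.025+.171
pick_place((.568,.2367),-.2136,z,b+R@[0,-.055],.1133,z-.004+.001,.47,.07)
move_to((.53,-.05,.47),down(np.pi)); f=grab_frame("wrist"); cv2.imwrite("pics/g0.png",f["pixels"][:,:,::-1]); np.savez("g0.npz",**f)
E
```

```text
grip w 0.03985528317765796 0.039575540671646675 F [ 0.7 -0.4 -0.8]
F at place [ 0.6 -0.1 -1.5]
clock 17.35
```

View pics/g0.png

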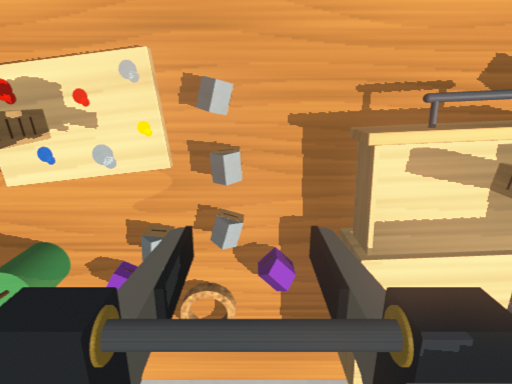

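Tower A is standing on the board at about (22,125). Next is tower B.

Run:
```python
from h import *
b=np.array([.4773,-.2919]); R=rot(.1133)
z=.152-.025+.171
pick_place((.5578,.3125),-.1324,z,b+R@[0,.055],.1133,z-.004+.001,.47,.07)
move_to((.53,-.05,.47),down(np.pi)); f=grab_frame("wrist"); cv2.imwrite("pics/g1.png",f["pixels"][:,:,::-1]); np.savez("g1.npz",**f)
f=grab_frame("side");crop(f,130,390,120,340,3,"pics/g1s.png")
```

```text
grip w 0.03996668113964251 0.0403490489871441 F [-0.6 -0.6 -1.8]
F at place [-0.4  0.2 -1.6]
clock 30.0
```

View pics/g1.png

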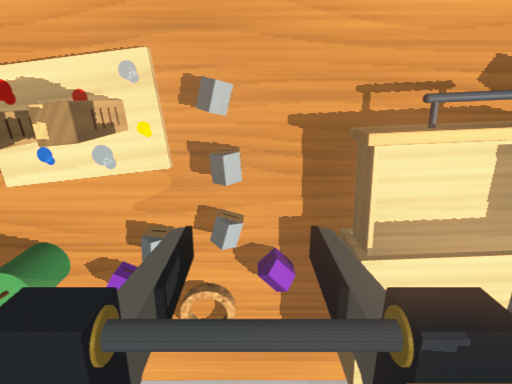

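View pics/g1s.png

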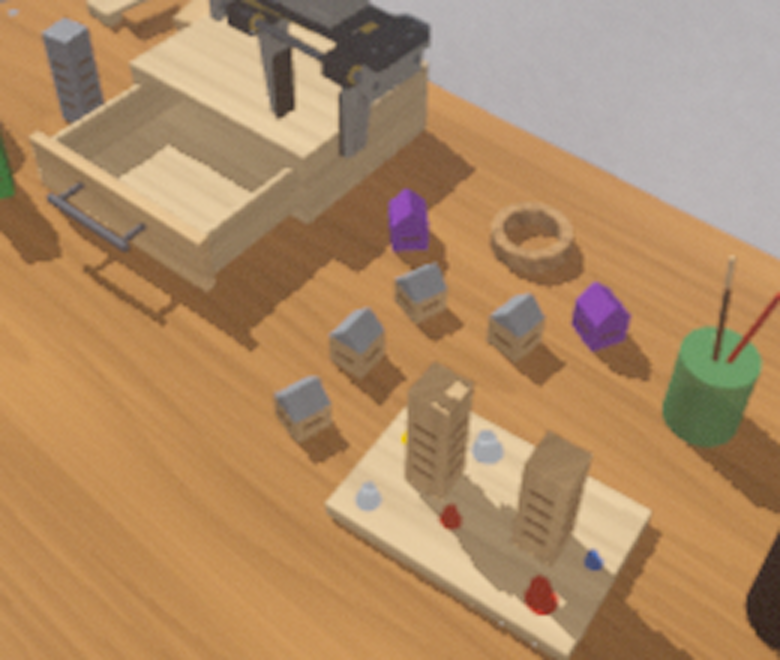

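Run:
```python
from h import *
g=grab_frame("side"); s=grab_frame("scene")
print("jar",ray(g,(367,250),.045).round(3),ray(s,(165,188),.045).round(3))
print("tape",ray(g,(309,200),.012).round(3),ray(s,(213,226),.012).round(3))
print("purple",ray(g,(332,225),.028).round(3),ray(g,(265,195),.028).round(3))
```

```text
jar [ 0.7   -0.384  0.045] [ 0.702 -0.379  0.045]
tape [ 0.785 -0.132  0.012] [ 0.786 -0.122  0.012]
purple [ 0.728 -0.255  0.028] [ 0.694 -0.018  0.028]
```

```bash
cat >> h.py <<'E'
HD=np.array([.4465,.221]); YD=.0448
def slot(i): return HD+rot(YD)@[.119,(-.0855,-.0285,.0285,.0855)[i]]
E
python3 - <<'E'
from h import *
pick_place((.4449,-.0978),-.2434,.034+.171,slot(3),YD,.022+.034+.171+.0015,.34,.065)
move_to((.53,-.05,.47),down(np.pi)); f=grab_frame("wrist"); cv2.imwrite("pics/k1.png",f["pixels"][:,:,::-1])
f=grab_frame("side");crop(f,130,390,120,340,3,"pics/k1s.png")
E
```

```text
grip w 0.03955767686604641 0.0399014370236374 F [ 0.9  0.9 -0.5]
F at place [0.3 0.4 0.1]
clock 40.3667
```

View pics/k1.png

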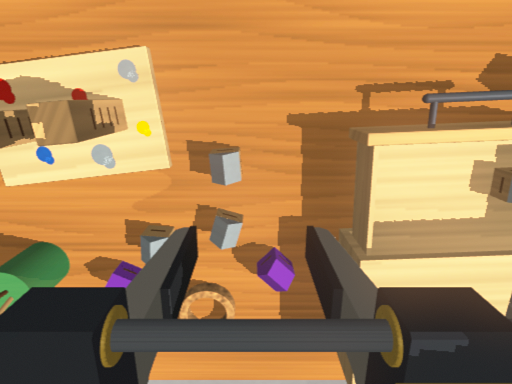

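View pics/k1s.png

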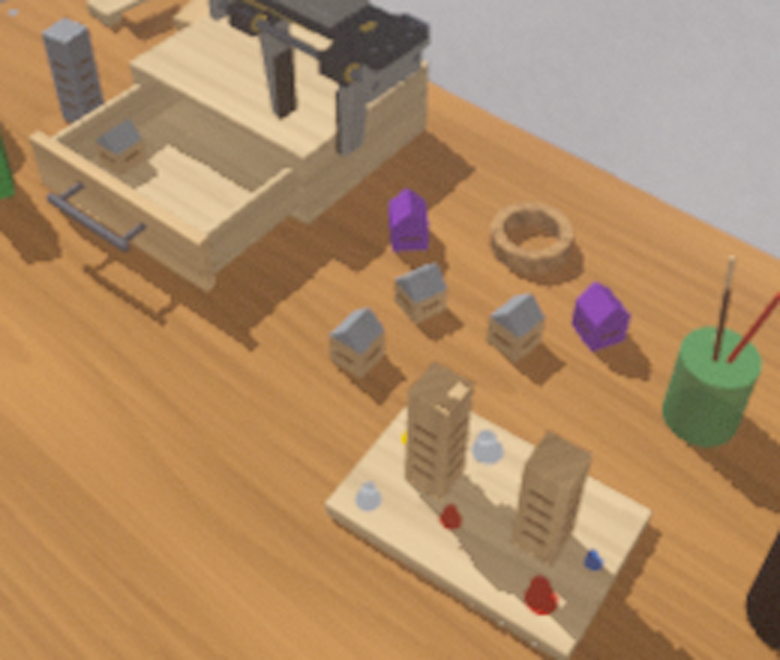

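House 1 stands in the drawer at the far slot (120,140 in the side crop) and the other houses are unmoved. Next is house 2, with a check of the rest afterwards.

Run:
```python
from h import *
pick_place((.5372,-.0844),.067,.034+.171,slot(2),YD,.022+.034+.171+.0015,.34,.065)
move_to((.57,-.08,.45),down(np.pi)); f=grab_frame("wrist"); np.savez("k2.npz",**f)
crop(f,120,300,100,290,4,"pics/k2.png")
f=grab_frame("side");crop(f,130,390,120,340,3,"pics/k2s.png")
```

```text
grip w 0.039594352861269694 0.03969792217625852 F [-0.8 -0.7 -0.4]
F at place [ 1.1 -0.  -1.2]
clock 50.8833
```

View pics/k2.png

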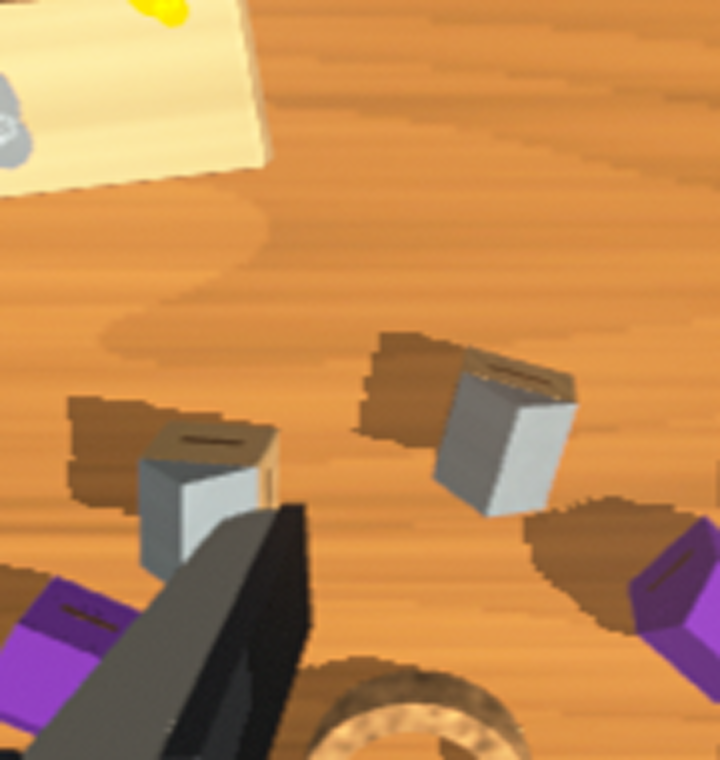

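View pics/k2s.png

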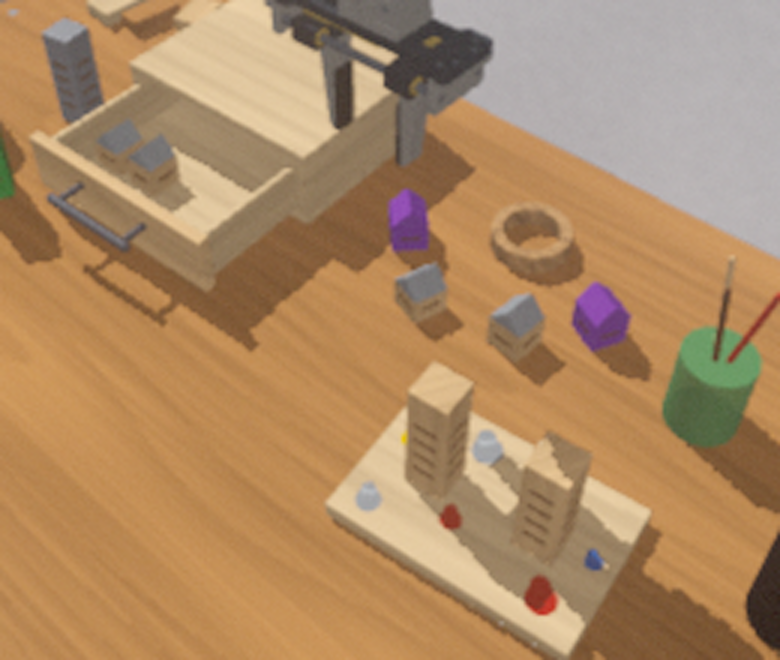

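Run:
```python
from h import *
f=dict(np.load("k2.npz"))
for e in(.032,.038):
    m=lambda p:np.c_[hp@rot(p[2]).T+p[:2],[e,e+.02,e]*2]
    r,er=fit(f,cv([(463,374),(517,405),(577,403),(435,478),(488,516),(548,508)],120,100,4),m,[.63,-.09,-.2]); print(e,r.round(4),er)
    if e==.032: R=r
assert np.hypot(*(R[:2]-[.6315,-.0865]))<.006
pick_place(R[:2],R[2],.034+.171,slot(1),YD,.022+.034+.171+.0015,.34,.065)
move_to((.62,-.13,.42),down(np.pi)); f=grab_frame("wrist"); np.savez("k3.npz",**f)
crop(f,130,300,80,270,4,"pics/k3.png")
f=grab_frame("side");crop(f,130,390,120,340,3,"pics/k3s.png")
```

```text
0.032 [ 0.6332 -0.0862 -0.2575] 0.3816647032058577
0.038 [ 0.6309 -0.0861 -0.2574] 0.5194291406874206
grip w 0.03996864487184138 0.039685136911783485 F [-0.2  0.3 -0.9]
F at place [-0.3 -0.2 -0.8]
clock 61.5417
```

View pics/k3.png

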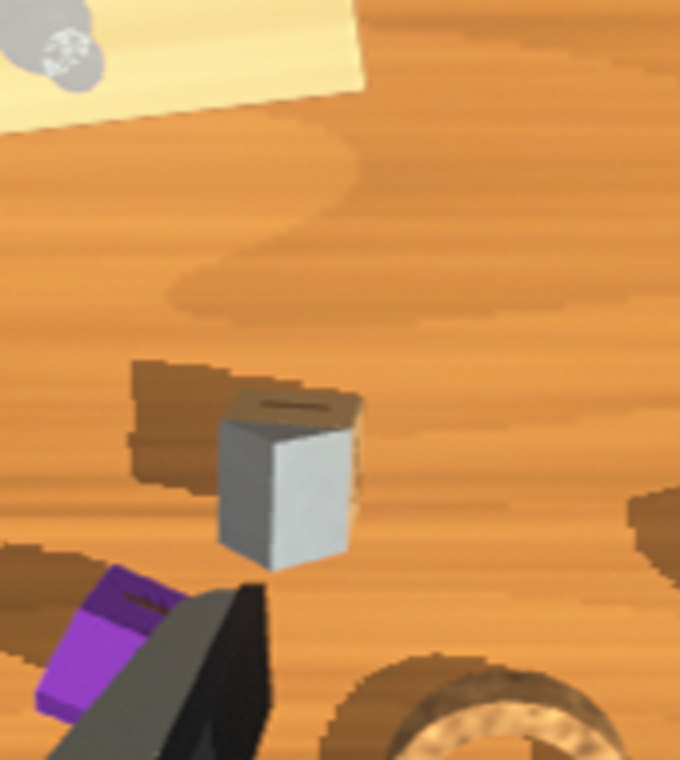

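View pics/k3s.png

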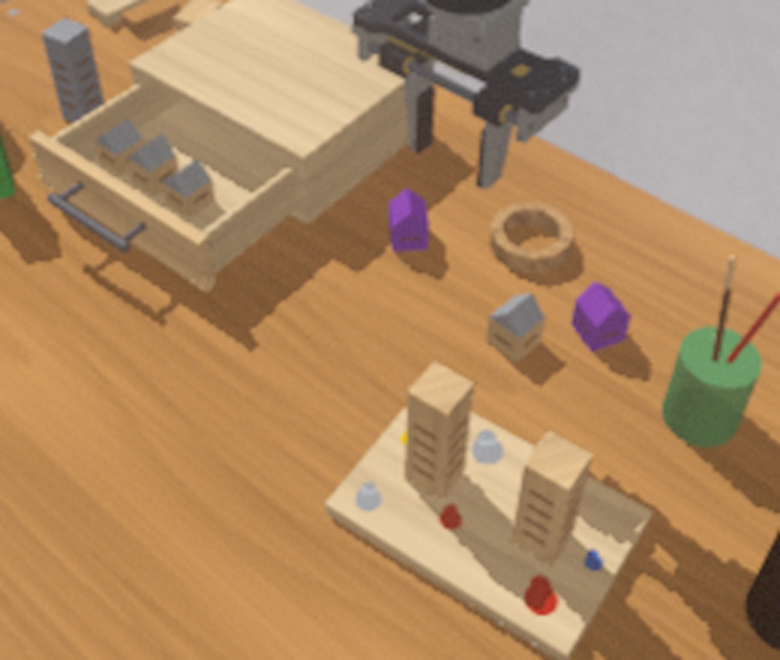

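Three houses are upright in the drawer. I'll refit the last one from this view, at (274,490) in the crop, and place it.

Run:
```python
from h import *
f=dict(np.load("k3.npz"))
for e in(.032,.038):
    m=lambda p:np.c_[hp@rot(p[2]).T+p[:2],[e,e+.02,e]*2]
    R,er=fit(f,cv([(219,420),(273,443),(351,429),(219,543),(273,570),(347,549)],130,80,4),m,[.66,-.19,0]); print(e,R.round(4),er)
assert np.hypot(*(R[:2]-[.659,-.19]))<.007
pick_place(R[:2],R[2],.034+.171,slot(0),YD,.022+.034+.171+.0015,.34,.065)
move_to((.42,.2,.47),down(np.pi)); f=grab_frame("wrist"); np.savez("k4.npz",**f)
cv2.imwrite("pics/k4.png",f["pixels"][:,:,::-1])
f=grab_frame("side");crop(f,130,390,120,340,3,"pics/k4s.png")
```

```text
0.032 [ 0.6605 -0.1918 -0.0589] 0.15831949106501733
0.038 [ 0.6584 -0.1907 -0.0591] 0.2773746270799312
grip w 0.03978039927439494 0.03944535748561493 F [-0.5 -0.3 -0.5]
F at place [ 0.  -0.8 -1. ]
clock 72.1083
```

View pics/k4.png

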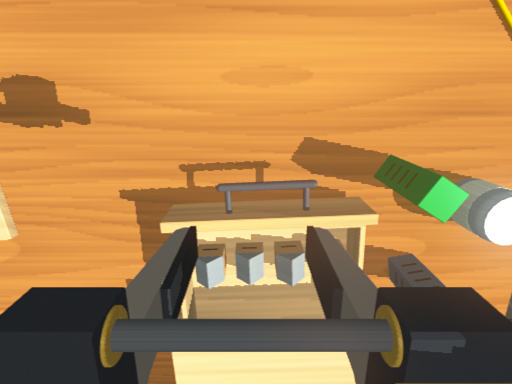

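View pics/k4s.png

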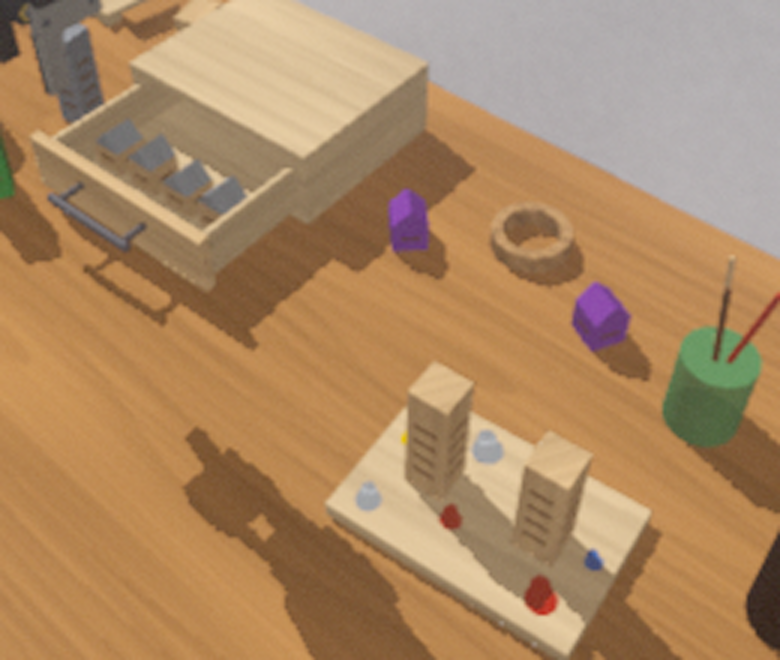

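Run:
```python
from h import *
u=rot(YD)@[1,0]; o=down(np.pi+YD); z=.04+.19
command_gripper(0.0)
P=lambda d:[*(HD+u*d),z]
move_to([*P(-.045)[:2],.36],o); move_straight(P(-.045),max_speed=.15)
d=-.02; move_straight(P(d),max_speed=.05); print("start F",sense()["ft_force"].round(1))
while d<.115:
    d+=.03; move_straight(P(d),max_speed=.05); print(round(d,3),sense()["ft_force"].round(1),sense()["tool_pos"].round(4))
while d<.15:
    d+=.003; move_straight(P(d),max_speed=.03); F=sense()["ft_force"]; print(round(d,4),F.round(1))
    if -F@[*u,0]>14: break
print(sense()["tool_pos"].round(4),sense()["clock"])
f=grab_frame("side");crop(f,100,360,80,300,3,"pics/m1.png")
```

```text
start F [-0.3 -0.5 -0.3]
0.01 [-0.8  0.1 -0.3] [0.4566 0.2214 0.23  ]
0.04 [ 0.8 -0.1 -0.2] [0.4865 0.2228 0.23  ]
0.07 [0.5 0.2 0.2] [0.5165 0.2241 0.23  ]
0.1 [-0.1  0.7 -0.2] [0.5465 0.2255 0.23  ]
0.13 [-14.5   0.7  10.7] [0.5744 0.2268 0.2296]
0.133 [-25.5   2.7  20.5]
[0.5755 0.2269 0.2295] 80.625
```

View pics/m1.png

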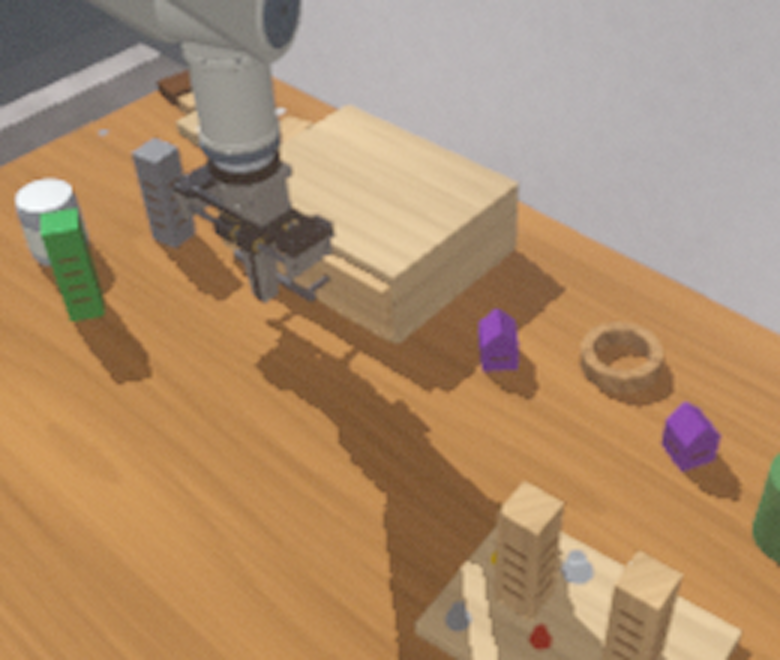

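Run:
```python
from h import *
u=rot(YD)@[1,0]; o=down(np.pi+YD); z=.04+.19
P=lambda d:[*(HD+u*d),z]
move_straight(P(.07),max_speed=.1); move_straight([*P(.07)[:2],.36],max_speed=.15)
move_to((.5,.2,.5),down(np.pi)); f=grab_frame("wrist"); np.savez("n.npz",**f)
cv2.imwrite("pics/n1.png",f["pixels"][:,:,::-1]); crop(f,150,400,110,300,3,"pics/n2.png")
f=grab_frame("side");crop(f,130,390,100,320,3,"pics/n3.png")
```

```text
(no output)
```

View pics/n2.png

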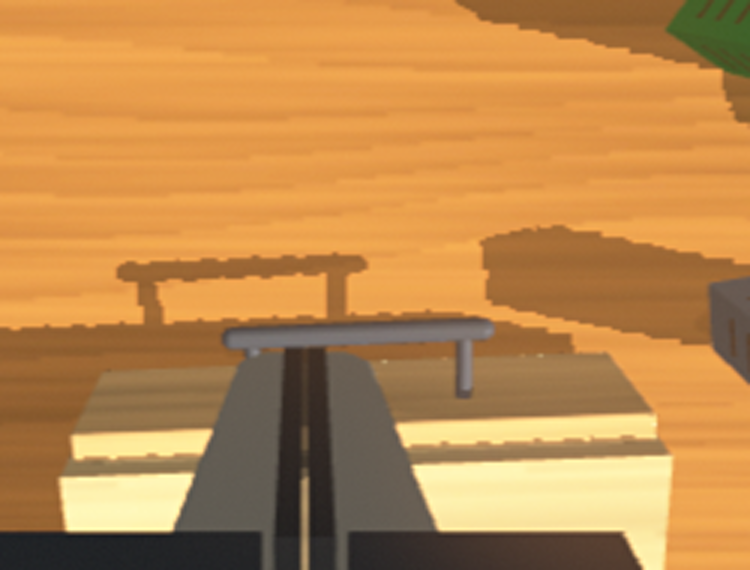

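View pics/n3.png

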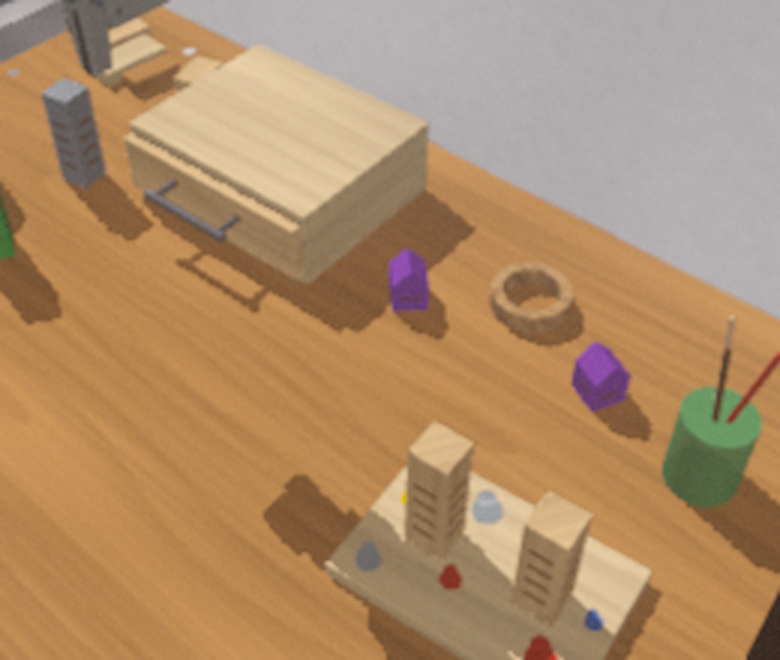

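Run:
```python
from h import *
f=dict(np.load("n.npz")); u=rot(YD)@[1,0]
R=lambda p,z: ray(f,cv(p,150,110,3),z)
D=lambda X: (X[:2]-HD)@u
print("handle",D(R((358,335),.062)))
for c,r1,r2,r3 in((72,434,460,478),(655,414,438,457)):
    a,b,c2=R((c,r1),.089),R((c,r2),.089),R((c,r3),.1); print("panel front/back/cab",D(a),D(b),D(c2))
```

```text
handle 0.14166085739055795
panel front/back/cab 0.1740815696488303 0.18759335580191677 0.19065050928979638
panel front/back/cab 0.17573911529439687 0.1881350715653063 0.19162571530871086
```

Run:
```python
from h import *
move_to((.56,.05,.36),down(np.pi/2)); f=grab_frame("wrist"); np.savez("q.npz",**f)
cv2.imwrite("pics/q1.png",f["pixels"][:,:,::-1])
print(sense()["clock"])
s=grab_frame("scene"); crop(s,130,400,130,290,2.9,"pics/q2.png")
```

```text
84.4167
```

View pics/q1.png

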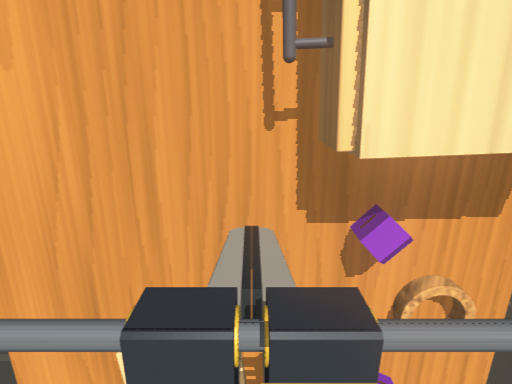

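View pics/q2.png

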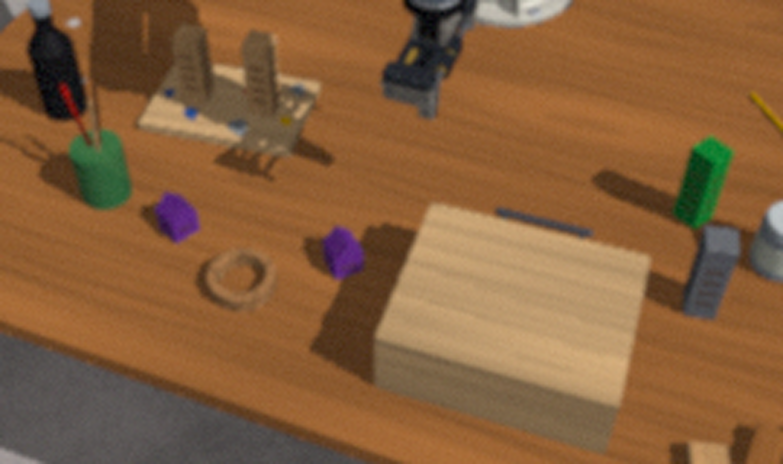

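Run:
```python
from h import *
f=dict(np.load("q.npz")); u=rot(YD)@[1,0]
D=lambda X: (X[:2]-HD)@u
crop(f,315,385,80,165,8,"pics/q3.png")
print(D(ray(f,(337,148),.089)),D(ray(f,(353,148),.089)),D(ray(f,(361,148),.1)),"px/mm",1/(1000*(D(ray(f,(338,148),.089))-D(ray(f,(337,148),.089)))))
```

```text
0.1757373767124178 0.1885988666274824 0.19124222732169638 px/mm 1.2439195435633477
```

View pics/q3.png

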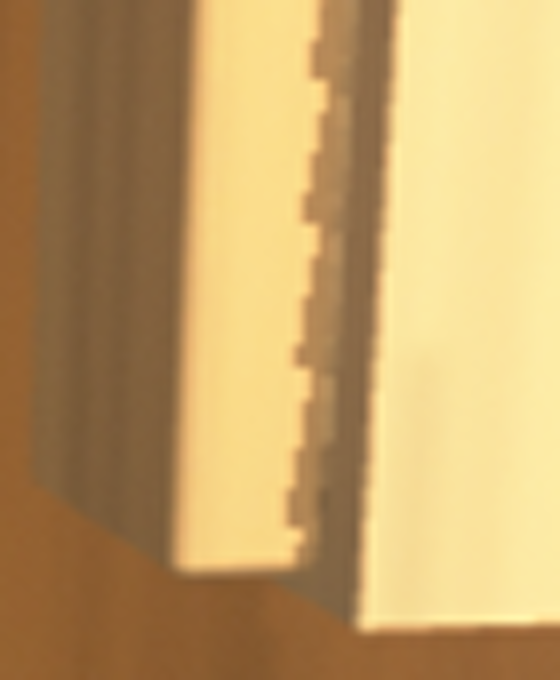

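Run:
```python
from h import *
print(hand_in(), sense()["clock"])
```

```text
the job is handed in; nothing more can be done
the job is handed in; nothing more can be done
```

The job is done and handed in at about 85 s of the 210 s allowed.

- **Towers:** There were two, and both now stand upright on the board. The last side and scene pictures show them there.
- **Houses:** All four grey-roofed houses went into the drawer in one row. The side picture just before closing showed them upright. I can't see inside now that it is shut.
- **Drawer:** I pushed it by the handle into a hard stop. Force was under 1 N until the end of the travel, then rose to about 25 N. After I let go it stayed shut. In close-up, the panel sits against the cabinet face to within 1–1.5 mm, about the limit of what I can measure.
- **Other things:** The purple, green and grey look-alikes and the rest of the bench items were not touched. I saw no house knocked aside.

One reading I did not explain is a vertical force of about 20 N at the end of the push, along with the 25 N. It may be friction of the fingers against the handle. It is well below the 120 N wrist limit.

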